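# Rack the sample tubes in the order of their vials

### The arm

A 6-joint arm with a two-finger parallel gripper is mounted at the origin on the work surface. World frame = base frame: x ahead of the robot, y to its left, z up, the work surface at z = 0. Lengths are in m, angles in rad, forces in N, time in s.
With the tool pointing down it reaches from about 0.35 to 0.775 m from the base axis. Payload 5.5 kg.
Tool frame: the origin (TCP) lies at the very end of the fingers, on their centre line; the grasp point (between the pads) lies 19 mm behind it (grip_point_offset is the distance from the TCP to the grasp point, in m); z points along the fingers, y is the direction in which the jaws open and shut (so a half turn about z gives the same grasp; the last joint's range is limited). The gripper opens to 85 mm and grips with 20 to 120 N. Pads are 22 mm wide; open, the fingers measure 114 mm over their backs; the gripper's body (76 mm by 85 mm) begins 54 mm behind the grasp point. The pads swing forward as they close: fully open they stand 13 mm farther back than shut.
Start: joints at [1.192, 0.313, 0.046, 1.304, 0, 1.431], TCP at [0.136, 0.559, 0.231] pointing down, gripper open.
Joint ranges: [-2.76, 2.76], [-0.86, 1.69], [-1.03, 1.26], [-2.2, 2.34], [-1.47, 1.5], [-3.14, 3.14]. Speed limits (rad/s): [2.57, 2.57, 3.14, 3.14, 3.14, 3.14].

### API

Orientations are given as a unit quaternion [w, x, y, z].
In Python, from workcell import * gives the robot as it stands.
- The arm moves only by the shell command python3 -m crank 'ROWS' [OPENING] [FORCE]. ROWS is a JSON object of lists of equal length, an entry for each row: "travel": the shift along the tool's x, y, z in units of 40 mm (1.0 is 40 mm), a list of three; "turn": the turn about the tool's z in rad. In form: {"travel": [[x, y, z], ...], "turn": [turn, ...]}. A call has 1 to 5 rows; each row is the pose to reach, as a shift and turn from the pose commanded when the call began, along the tool's axes at that moment; what a row does not reach only later rows make up. A row lasts 1/12 s, in which the tool goes at most 41.7 mm and 7.16 degrees, less where a joint would pass 70% of its speed; a pose out of reach is approached as far as the arm can. A call with a gripper value outside its range is refused whole. OPENING is the finger opening in mm, from 0 to 85.4, set as the call begins (- or left out, the last holds). The fingers move at their own pace and stop on an object; FORCE is the grip in N (left out, the last holds). Time passes only in rows, so rows that repeat a pose let the fingers close. It gives the time, the measured TCP pose, the force and the opening at its end, in the units of the state.
- get_state(): the state, without advancing time (a new reading comes with each control period).
- read_camera(name): name is "scene" or "side" or "wrist"; returns a dict with "image" (400x640x3 uint8, red, green, blue), "K" (3x3 intrinsics, pixels), "R" (3x3) and "t" (3): a world point X has camera coordinates R X + t. Camera axes: x right, y down, z forward; pixel columns grow to the right and rows downward; lengths in m; the calibration is good to about 2 mm. A picture is of the moment at which its call begins. There is no depth.
- hand_in(): hands the job in, once; it reports no verdict.
The state is a dict: "clock": time; "joint_pos": joint angles; "qvel": joint speeds; "tau": joint torques, N m; "tcp_pos": TCP position; "orientation": TCP orientation; "wrist_force": force on the tool from outside, world axes, zero at the start; "ft_torque": the same for the moment, N m; "finger_gap": finger opening in m.
Only numpy, scipy, OpenCV 4.12 (cv2) and the standard library are available. Lean on these libraries where they do the work, as an engineer would, in place of code of your own. Each camera call takes 0.05 s, during which the arm holds its last target. There are 200 camera calls.

### The job

Move the four large sample tubes from the orange rack to the pink rack so that they stand in the same order as the small vials already there: each tube upright and fully down in the large hole right next to the vial whose cap has its colour. Lower the tubes into the rack rather than dropping them, and leave the vials and the other things on the bench where they are.

Things in the scene. Friction and masses are not known exactly. Their poses are not given: they have to be found in the camera images.
- orange_rack: Orange plastic tube rack, 100 x 234 x 60 mm, fixed; the tubes start in its 4 large holes, its 4 small holes are empty. Origin: centre of its underside; x across, y along the rows, z up. Square holes in columns at y = -81, -27, 27, 81 mm: large (33 mm) at x = +23 mm, small (25 mm) at x = -30 mm. They pass through the deck (top at z = 60) and a plate (top at z = 24) to a flat floor at z = 6 mm.
- pink_rack: Pink plastic tube rack, fixed, with the same shape, sizes, origin, axes and hole positions as the orange one. Its 4 small holes (x = -30 mm) hold the vials, its 4 large holes (x = +23 mm) are empty; floor at z = 6 mm, deck at 60 mm. A small hole and the large hole 53 mm from it across the rack make one column (columns 54 mm apart), marked off by moulded lines on the deck.
- tube_blue: Large sample tube with a blue screw cap, clear body 28 mm wide with a blank label, lowest 15 mm a cone down to a flat tip 10 mm wide, 115 mm long, about 45 g. Cap 34 mm wide, the top 20 mm (95 to 115 mm from the tip): grip it there. Origin: centre of the tip; z towards the cap. In a rack its tip is 6 mm and its top 121 mm above the bench; it may lean a few degrees.
- tube_green: Large sample tube with a green screw cap, clear body 28 mm wide with a blank label, lowest 15 mm a cone down to a flat tip 10 mm wide, 115 mm long, about 45 g. Cap 34 mm wide, the top 20 mm (95 to 115 mm from the tip): grip it there. Origin: centre of the tip; z towards the cap. In a rack its tip is 6 mm and its top 121 mm above the bench; it may lean a few degrees.
- tube_yellow: Large sample tube with a yellow screw cap, clear body 28 mm wide with a blank label, lowest 15 mm a cone down to a flat tip 10 mm wide, 115 mm long, about 45 g. Cap 34 mm wide, the top 20 mm (95 to 115 mm from the tip): grip it there. Origin: centre of the tip; z towards the cap. In a rack its tip is 6 mm and its top 121 mm above the bench; it may lean a few degrees.
- tube_white: Large sample tube with a white screw cap, clear body 28 mm wide with a blank label, lowest 15 mm a cone down to a flat tip 10 mm wide, 115 mm long, about 45 g. Cap 34 mm wide, the top 20 mm (95 to 115 mm from the tip): grip it there. Origin: centre of the tip; z towards the cap. In a rack its tip is 6 mm and its top 121 mm above the bench; it may lean a few degrees.
- vial_blue: Small vial with a blue cap, the portion taken from the blue-capped tube: 21 mm body, 24 mm cap, 62 mm tall, 20 g, loose in a small hole of the pink rack, its top 68 mm above the bench (8 mm over the deck). Origin: centre of its underside; z up. It stays where it is.
- vial_green: Small vial with a green cap, the portion taken from the green-capped tube: 21 mm body, 24 mm cap, 62 mm tall, 20 g, loose in a small hole of the pink rack, its top 68 mm above the bench (8 mm over the deck). Origin: centre of its underside; z up. It stays where it is.
- vial_yellow: Small vial with a yellow cap, the portion taken from the yellow-capped tube: 21 mm body, 24 mm cap, 62 mm tall, 20 g, loose in a small hole of the pink rack, its top 68 mm above the bench (8 mm over the deck). Origin: centre of its underside; z up. It stays where it is.
- vial_white: Small vial with a white cap, the portion taken from the white-capped tube: 21 mm body, 24 mm cap, 62 mm tall, 20 g, loose in a small hole of the pink rack, its top 68 mm above the bench (8 mm over the deck). Origin: centre of its underside; z up. It stays where it is.
- tip_box: Shut box of pipette tips, navy with a pale blue lid, 82 x 122 x 68 mm, loose on the bench to the right of the racks; a bystander. Origin: centre of its underside.
- timer: Small white bench timer, 62 x 62 x 16 mm, lying on the bench beyond the racks; a bystander. Origin: centre of its underside.
- bottle: Amber bottle with a white cap, 56 mm in diameter and 105 mm tall, standing on the bench to the left of the racks; a bystander. Origin: centre of its underside.
Things that resemble listed ones, but are neither listed nor needed, are in the scene too. What is shaped like the tube_blue but red is not meant.

How it is judged:
By the outcome, as a careful person would: the job done as asked, in the order asked, and still so for the second after the job is handed in, with the robot touching nothing.
It also fails if it takes over 99 s, if anything falls off the work surface, if the arm or the gripper's body presses on something with over 40 N, if the wrist force passes 120 N, or if a joint passes its speed limit or range.

## Working session

There is one attempt and no reset: what is moved stays moved. The work goes in short steps, Python scripts to look and compute and a shell command to move; the robot and the scene stay as the last step left them, time stands still between calls to the robot, and variables do not carry over. Pictures are saved under pics/ and viewed, about 12 in all and at most 16, crops included, and the job is handed in when it is done.

```bash
mkdir -p pics; ls
cat > h.py <<'E'
from workcell import *
import numpy as np, cv2
from scipy.spatial.transform import Rotation as Ro
def cam(n,save=None):
    c=read_camera(n)
    if save: cv2.imwrite('pics/'+save,c['image'][:,:,::-1])
    return c
def at_z(c,uv,z):
    K,R,t=[np.array(c[k]) for k in('K','R','t')]
    d=R.T@np.linalg.inv(K)@np.array([uv[0],uv[1],1.]); o=-R.T@t
    return o+d*(z-o[2])/d[2]
def proj(c,X):
    p=np.array(c['K'])@(np.array(c['R'])@np.array(X)+np.array(c['t'])); return p[:2]/p[2]
E
python3 - <<'E'
from h import *
import pickle
cs={n:cam(n,n+'0.png') for n in('scene','side','wrist')}
pickle.dump(cs,open('c0.pkl','wb'))
for n,c in cs.items():
    R=np.array(c['R']);print(n,(-R.T@np.array(c['t'])).round(3),R[2].round(2))
print(get_state())
E
```

```text
pics
scene [ 1.423 -0.245  1.122] [-0.61  0.17 -0.77]
side [ 0.088 -0.671  0.856] [ 0.45  0.57 -0.69]
wrist [0.064 0.577 0.373] [ 0.28 -0.07 -0.96]
{'clock': 0.15, 'joint_pos': array([ 1.19242047e+00,  3.13841801e-01,  4.52268591e-02,  1.30355684e+00,
       -1.47932029e-05,  1.43122465e+00]), 'qvel': array([ 0.00154889, -0.00229587,  0.00343007,  0.00043711,  0.00148204,
       -0.00013588]), 'tau': array([ 1.62864406e-03, -4.81066704e+01,  2.98814750e+01,  1.39317603e-02,
       -1.49681541e-04,  3.00759460e-06]), 'tcp_pos': array([0.13587062, 0.55833501, 0.23060043]), 'orientation': array([-1.68969616e-04,  1.19118546e-01,  9.92879801e-01, -6.66689521e-04]), 'wrist_force': array([0.15385056, 0.31423444, 0.15587437]), 'ft_torque': array([ 0.04527526, -0.01004193,  0.02678486]), 'finger_gap': 0.08548920722611592}
```

View pics/scene0.png

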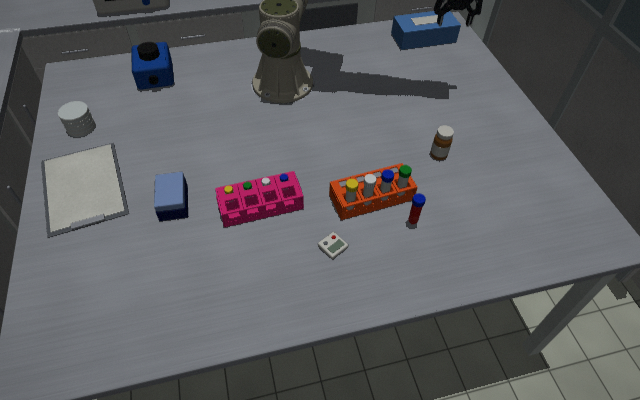

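View pics/side0.png

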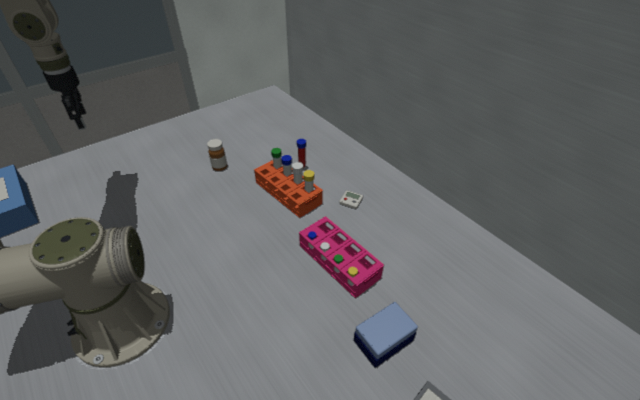

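The scene view shows the tubes in the orange rack: yellow (352,187), white (370,181), blue (387,177), green (404,171). The pink rack's vials are yellow (228,189), green (248,185), white (266,181), blue (284,177). The only thing that could be taken for tube_blue is the red-bodied tube with a blue cap, standing loose at (418,203). I won't use it. tube_blue is the one inside the rack at (387,177).

```bash
cat > m.py <<'E'
from h import *
import pickle
from scipy.optimize import minimize
cs=pickle.load(open('c0.pkl','rb'))
HSV={n:cv2.cvtColor(cs[n]['image'],cv2.COLOR_RGB2HSV) for n in('scene','side')}
rng={'yellow':((24,120,80),(34,255,255)),'green':((50,110,40),(75,255,255)),'blue':((112,150,60),(126,255,255)),'white':((0,0,130),(180,60,255))}
roi={'scene':(210,150,430,225),'side':(250,140,390,300)}
for n in roi:
    x0,y0,x1,y1=roi[n]
    for k,(a,b) in rng.items():
        m=cv2.inRange(HSV[n],a,b); z=np.zeros_like(m); z[y0:y1,x0:x1]=m[y0:y1,x0:x1]
        N,_,st,ce=cv2.connectedComponentsWithStats(z)
        for i in range(1,N):
            if st[i,4]>=25: print(n,k,ce[i].round(1),st[i,2:].tolist(),'z.111',at_z(cs[n],ce[i],.111).round(3)[:2],'z.066',at_z(cs[n],ce[i],.066).round(3)[:2])
box=np.array([[a,b,c] for a in(-.05,.05) for b in(-.117,.117) for c in(0,.06)])
def fit(lo,hi,p0):
    M={}
    for n in roi:
        m=cv2.inRange(HSV[n],lo,hi); m=cv2.morphologyEx(m,cv2.MORPH_OPEN,np.ones((2,2)))
        N,l,st,_=cv2.connectedComponentsWithStats(m); i=1+st[1:,4].argmax()
        ct=np.vstack(np.nonzero(l==i)[::-1]).T.astype(np.int32); M[n]=cv2.convexHull(ct)[:,0]
    def cost(p,sp=False):
        X=np.c_[box[:,:2]@Ro.from_euler('z',p[2]).as_matrix()[:2,:2].T+p[:2],box[:,2]]; e=0
        for n in roi:
            uv=np.array([proj(cs[n],x) for x in X],np.float32)
            h=cv2.convexHull(uv); S=np.zeros((1600,2560),np.uint8);T=S.copy()
            cv2.fillPoly(S,[np.int32(h*4+2)],1);
            cv2.fillPoly(T,[np.int32(M[n]*4+2)],1)
            T=cv2.dilate(T,np.ones((5,5)))
            e+=(S^T).sum()/16
        return e
    r=minimize(cost,p0,method='Nelder-Mead',options=dict(initial_simplex=[p0]+[np.add(p0,d) for d in((.02,0,0),(0,.02,0),(0,0,.1))],xatol=2e-4,fatol=.5))
    return r.x,r.fun
p0=lambda uv:at_z(cs['scene'],uv,.03)[:2]
for nm,lo,hi,uv in(('pink',(155,120,60),(175,255,255),(260,200)),('orange',(3,150,60),(15,255,255),(373,192))):
    q=p0(uv); x,f=fit(lo,hi,[*q,0.1]); print(nm,x.round(4),f)
    c,s=np.cos(x[2]),np.sin(x[2])
    for y in(-.081,-.027,.027,.081):
        print('  L',np.round([x[0]+c*.023-s*y,x[1]+s*.023+c*y],4),'S',np.round([x[0]-c*.03-s*y,x[1]-s*.03+c*y],4))
E
python3 m.py
python3 - <<'E'
import cv2
a=cv2.imread('pics/scene0.png')[155:235,210:430]; cv2.imwrite('pics/crop.png',cv2.resize(a,None,fx=3.6,fy=3.6,interpolation=cv2.INTER_CUBIC))
E
```

```text
scene yellow [351.6 183.7] [12, 10, 97] z.111 [0.617 0.072] z.066 [0.581 0.086]
scene yellow [228.  189.1] [9, 7, 42] z.111 [ 0.558 -0.26 ] z.066 [ 0.519 -0.26 ]
scene green [405.3 170. ] [12, 13, 97] z.111 [0.604 0.234] z.066 [0.568 0.255]
scene green [246.8 185.2] [9, 8, 48] z.111 [ 0.556 -0.208] z.066 [ 0.518 -0.206]
scene blue [387.7 174.1] [12, 9, 90] z.111 [0.607 0.181] z.066 [0.571 0.2  ]
scene blue [283.5 176.9] [8, 7, 41] z.111 [ 0.55  -0.105] z.066 [ 0.511 -0.099]
scene blue [418.8 198.4] [13, 10, 103] z.111 [0.709 0.233] z.066 [0.678 0.254]
scene white [240.  164.2] [77, 38, 1381] z.111 [ 0.475 -0.215] z.066 [ 0.432 -0.213]
scene white [335.2 157.2] [50, 20, 426] z.111 [0.511 0.055] z.066 [0.47  0.068]
scene white [369.9 178.1] [12, 9, 84] z.111 [0.61  0.127] z.066 [0.573 0.144]
scene white [265.2 180.2] [8, 6, 35] z.111 [ 0.55  -0.156] z.066 [ 0.511 -0.152]
scene white [423.3 189.9] [13, 5, 39] z.111 [0.684 0.256] z.066 [0.651 0.278]
scene white [339.9 216. ] [163, 24, 1157] z.111 [0.716 0.011] z.066 [0.684 0.022]
scene white [422.7 222.2] [12, 6, 39] z.111 [0.785 0.213] 
[... 431 characters left out ...]
9. ] [9, 10, 66] z.111 [0.61  0.181] z.066 [0.642 0.233]
side blue [311.7 234.8] [8, 7, 39] z.111 [ 0.481 -0.132] z.066 [ 0.505 -0.1  ]
side white [318.3 220.2] [140, 160, 14703] z.111 [ 0.527 -0.1  ] z.066 [ 0.553 -0.066]
side white [324.5 245.4] [10, 7, 48] z.111 [ 0.485 -0.181] z.066 [ 0.509 -0.151]
pink [ 0.5432 -0.1782  0.0379] 472.625
  L [ 0.5693 -0.2582] S [ 0.5163 -0.2602]
  L [ 0.5673 -0.2043] S [ 0.5143 -0.2063]
  L [ 0.5652 -0.1503] S [ 0.5122 -0.1523]
  L [ 0.5632 -0.0963] S [ 0.5102 -0.0983]
orange [0.5956 0.1499 0.0818] 814.625
  L [0.6252 0.071 ] S [0.5723 0.0667]
  L [0.6208 0.1249] S [0.5679 0.1205]
  L [0.6163 0.1787] S [0.5635 0.1744]
  L [0.6119 0.2325] S [0.5591 0.2282]
```

View pics/crop.png

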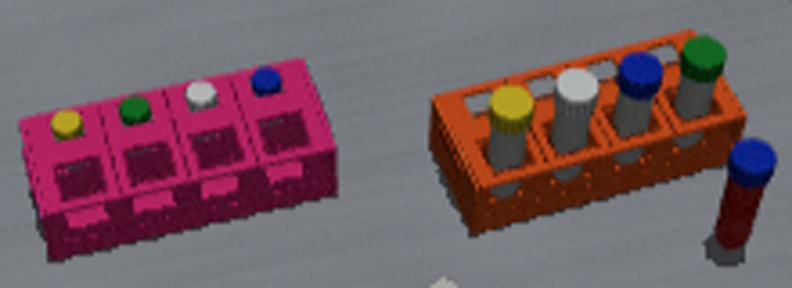

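The crop confirms it: the loose red-bodied tube stands outside the rack, and the in-rack order and vial order are as I read them. The measurements from both cameras agree to a few mm. First move: turn the jaws to run across the rack, then replan.

```bash
cat > plan.py <<'E'
# usage: plan.py x y z yaw_of_tool_y  -> travel units and turn from the current pose
import sys; from h import *
s=get_state(); x,y,z,w=map(float,sys.argv[1:5])
q=s['orientation']; R=Ro.from_quat([*q[1:],q[0]]).as_matrix()
d=R.T@(np.array([x,y,z])-s['tcp_pos'])/.04
a=np.arctan2(R[1,1],R[0,1]); t=(a-w+np.pi/2)%np.pi-np.pi/2
print('clock',round(s['clock'],2),'tcp',s['tcp_pos'].round(4),'toolyaw',round(a,3),'F',s['wrist_force'].round(1),'gap',round(s['finger_gap'],4),'\n TRAVEL',d.round(2),'TURN',round(t,3))
E
python3 -m crank '{"travel":[[0,0,-0.1],[0,0,-0.2],[0,0,-0.3],[0,0,-0.4],[0,0,-0.5]],"turn":[0.12,0.24,0.36,0.48,0.6]}' 65 40
python3 -m crank '{"travel":[[0,0,0],[0,0,0],[0,0,0],[0,0,0],[0,0,0]],"turn":[0.12,0.24,0.36,0.48,0.6]}'
python3 -m crank '{"travel":[[0,0,0],[0,0,0]],"turn":[0.05,0.05]}'
python3 plan.py 0.619 0.073 0.25 0.08
```

```text
clock: 0.57
tcp_pos: [0.136, 0.5585, 0.2511]
orientation: [0.0, 0.41, 0.912, -0.0]
wrist_force: [-0.0, 0.6, 0.4]
finger_gap: 0.0652
clock: 0.98
tcp_pos: [0.1359, 0.5585, 0.2509]
orientation: [0.0, 0.661, 0.75, -0.0]
wrist_force: [0.3, 0.5, 0.7]
finger_gap: 0.0652
clock: 1.15
tcp_pos: [0.1359, 0.5585, 0.251]
orientation: [0.0, 0.678, 0.735, -0.0]
wrist_force: [-0.9, -1.0, -0.4]
finger_gap: 0.0649
clock 1.15 tcp [0.1359 0.5585 0.251 ] toolyaw 0.081 F [-0.9 -1.  -0.4] gap 0.0649 
 TRAVEL [-13.07  11.06   0.03] TURN 0.001
```

```bash
python3 -m crank '{"travel":[[-0.65,0.55,0],[-1.3,1.1,0],[-1.95,1.65,0],[-2.6,2.2,0],[-3.27,2.77,0]],"turn":[0,0,0,0,0]}' >/dev/null
python3 -m crank '{"travel":[[-0.65,0.55,0],[-1.3,1.1,0],[-1.95,1.65,0],[-2.6,2.2,0],[-3.27,2.77,0]],"turn":[0,0,0,0,0]}' >/dev/null
python3 -m crank '{"travel":[[-0.65,0.55,0],[-1.3,1.1,0],[-1.95,1.65,0],[-2.6,2.2,0],[-3.27,2.77,0]],"turn":[0,0,0,0,0]}' >/dev/null
python3 -m crank '{"travel":[[-0.65,0.55,0],[-1.3,1.1,0],[-1.95,1.65,0],[-2.6,2.2,0],[-3.27,2.77,0]],"turn":[0,0,0,0,0]}' >/dev/null
python3 -m crank '{"travel":[[0,0,0],[0,0,0]],"turn":[0,0]}' >/dev/null
python3 plan.py 0.619 0.073 0.0875 0.08
python3 - <<'E'
from h import *
import pickle
c=cam('wrist','w1.png'); pickle.dump(c,open('w1.pkl','wb'))
for X in([.619,.073,.121],[.61,.127,.121],[.6085,.181,.121],[.604,.233,.121]): print(proj(c,X).round(0), )
E
```

```text
clock 2.98 tcp [0.6213 0.0719 0.25  ] toolyaw 0.08 F [-1.3  0.3  0.5] gap 0.0649 
 TRAVEL [ 0.03 -0.05  4.06] TURN 0.0
[320. 196.]
[314. 139.]
[317.  75.]
[317.   5.]
```

View pics/w1.png

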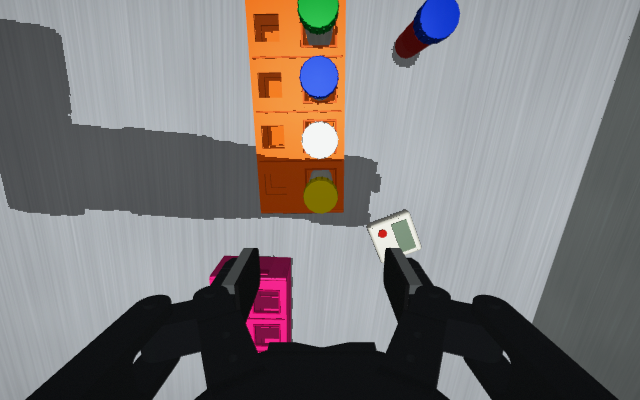

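The wrist view shows the caps at yellow (320,196), white (320,140), blue (319,77) and green (318,10), all within 6 px of the prediction. The red tube stays off to the right at (430,25). I'll refine the cap positions from this image, then descend on yellow.

```bash
python3 - <<'E'
from h import *
import pickle
c=pickle.load(open('w1.pkl','rb'))
for n,uv in dict(y=(320,196),w=(320,140),b=(319,77)).items(): print(n,at_z(c,uv,.121).round(4)[:2])
E
python3 -m crank '{"travel":[[0,-0.02,0.8],[0,-0.02,1.6],[0,-0.02,2.3],[0,-0.02,2.8],[0,-0.02,3.0]],"turn":[0,0,0,0,0]}' |tail -2
python3 -m crank '{"travel":[[0,0,0.4],[0,0,0.8],[0,0,1.06],[0,0,1.06]],"turn":[0,0,0,0]}' |tail -2
python3 -m crank '{"travel":[[0,0,0],[0,0,0],[0,0,0],[0,0,0],[0,0,0]],"turn":[0,0,0,0,0]}' 0 40 |tail -2
python3 plan.py 0.619 0.073 0.25 0.08
```

```text
y [0.6194 0.0735]
w [0.6152 0.1263]
b [0.6101 0.1793]
wrist_force: [-0.8, 0.4, -0.4]
finger_gap: 0.0651
wrist_force: [-0.4, -0.6, 0.4]
finger_gap: 0.0648
wrist_force: [-0.6, 0.9, 6.5]
finger_gap: 0.0331
clock 4.2 tcp [0.6207 0.0735 0.0905] toolyaw 0.082 F [-0.6  0.9  6.5] gap 0.0331 
 TRAVEL [-0.01 -0.03 -3.99] TURN 0.002
```

```bash
python3 -m crank '{"travel":[[0,0,-0.3],[0,0,-0.9],[0,0,-1.7],[0,0,-2.6],[0,0,-3.4]],"turn":[0,0,0,0,0]}' |tail -2
python3 -m crank '{"travel":[[0,0,-0.6],[0,0,-0.7],[0,0,-0.7]],"turn":[0,0,0]}' |tail -2
python3 plan.py 0.569 -0.258 0.25 0.04
```

```text
wrist_force: [1.1, 1.0, -0.4]
finger_gap: 0.0327
wrist_force: [0.2, 0.2, -1.6]
finger_gap: 0.033
clock 4.87 tcp [0.6211 0.0734 0.2553] toolyaw 0.082 F [ 0.2  0.2 -1.6] gap 0.033 
 TRAVEL [-8.15 -1.98  0.13] TURN 0.042
```

```bash
python3 -m crank '{"travel":[[-0.6,-0.15,0],[-1.5,-0.36,0],[-2.4,-0.58,0],[-3.3,-0.8,0],[-4.2,-1.02,0]],"turn":[0,0,0,0,0]}' >/dev/null
python3 -m crank '{"travel":[[-0.9,-0.22,0],[-1.8,-0.44,0],[-2.7,-0.66,0],[-3.5,-0.85,0],[-3.95,-0.96,0]],"turn":[0,0.01,0.02,0.03,0.042]}' >/dev/null
python3 -m crank '{"travel":[[0,0,0],[0,0,0],[0,0,0]],"turn":[0,0,0]}' >/dev/null
python3 plan.py 0.569 -0.258 0.25 0.04
python3 - <<'E'
from h import *
import pickle
cs={n:cam(n) for n in('scene','side','wrist')}
pickle.dump(cs,open('c1.pkl','wb'))
s=get_state()['tcp_pos'];print('grip pt proj',{n:proj(cs[n],s+[0,0,.019]).round(1) for n in cs})
print('tip proj if straight',{n:proj(cs[n],s+[0,0,-.084]).round(1) for n in cs})
f=lambda n,x,y,w,h,k:cv2.resize(cs[n]['image'][y:y+h,x:x+w,::-1],None,fx=k,fy=k,interpolation=cv2.INTER_CUBIC)
a=f('scene',190,100,130,130,3);b=f('side',300,150,130,130,3)
cv2.imwrite('pics/h1.png',np.hstack([a,b])); cv2.imwrite('pics/w2.png',cs['wrist']['image'][:,:,::-1])
E
```

```text
clock 5.95 tcp [ 0.567  -0.2571  0.2513] toolyaw 0.04 F [-0.5 -0.5 -0.3] gap 0.0327 
 TRAVEL [-0.03  0.05  0.03] TURN 0.0
grip pt proj {'scene': array([221.3, 149.8]), 'side': array([375.4, 202.3]), 'wrist': array([322.4, 279.5])}
tip proj if straight {'scene': array([226.8, 177.6]), 'side': array([370.9, 233.2]), 'wrist': array([322.1, 212.4])}
```

View pics/h1.png

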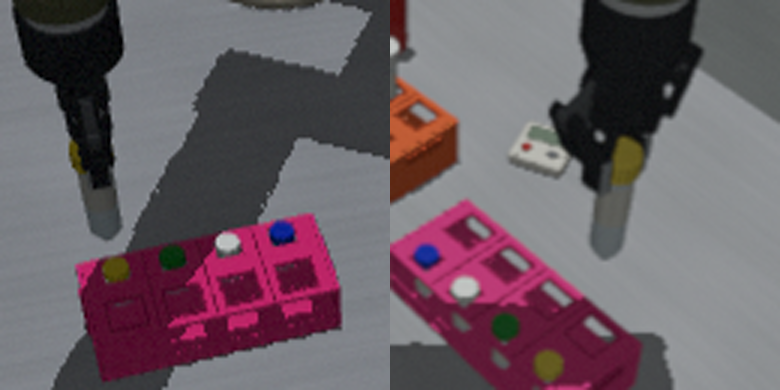

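View pics/w2.png

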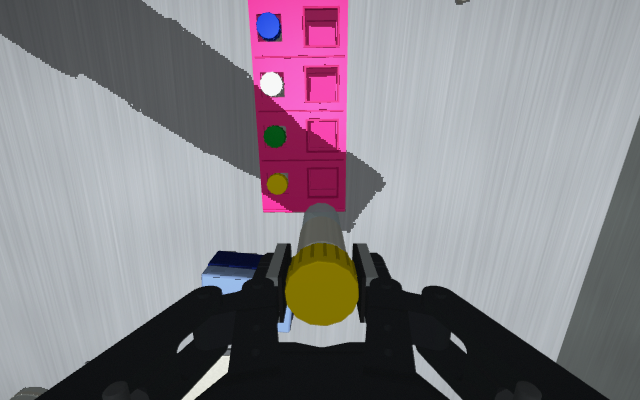

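The held yellow tube hangs straight: its tip matches the predicted pixels in both views. In the wrist view the large holes are at yellow (322,182), green (322,135), white (322,85) and blue (322,27).

Run:
```python
from h import *
import pickle
c=pickle.load(open('c1.pkl','rb'))['wrist']
for n,uv in dict(y=(322.5,182),g=(322,135),w=(322,84.5),b=(322,27)).items(): print(n,at_z(c,uv,.060).round(4)[:2])
for n,uv in dict(y=(277,184),g=(275,136),w=(272,84),b=(268,26)).items(): print('v',n,at_z(c,uv,.068).round(4)[:2])
```

```text
y [ 0.5683 -0.2544]
g [ 0.5654 -0.2006]
w [ 0.5631 -0.148 ]
b [ 0.5608 -0.0937]
v y [ 0.516  -0.2573]
v g [ 0.5139 -0.2035]
v w [ 0.5109 -0.1505]
v b [ 0.5073 -0.0972]
```

```bash
python3 -m crank '{"travel":[[0.01,0.04,0.6],[0.01,0.04,1.2],[0.01,0.04,1.8],[0.01,0.04,2.2],[0.01,0.04,2.5]],"turn":[0,0,0,0,0]}' |tail -3
python3 -m crank '{"travel":[[0,0,0.2],[0,0,0.4],[0,0,0.6],[0,0,0.7],[0,0,0.7]],"turn":[0,0,0,0,0]}' |tail -4
python3 plan.py 0.5685 -0.2565 0.092 0.04
```

```text
orientation: [-0.001, 0.692, 0.722, -0.0]
wrist_force: [-0.2, 0.4, -0.4]
finger_gap: 0.0328
tcp_pos: [0.5689, -0.2569, 0.1241]
orientation: [-0.001, 0.693, 0.721, 0.0]
wrist_force: [-0.1, 1.0, -0.3]
finger_gap: 0.033
clock 6.93 tcp [ 0.5689 -0.2569  0.1241] toolyaw 0.04 F [-0.1  1.  -0.3] gap 0.033 
 TRAVEL [ 0.01 -0.01  0.8 ] TURN 0.0
```

Body entering the deck hole with no contact force. Continuing.

```bash
python3 -m crank '{"travel":[[0,0,0.15],[0,0,0.3],[0,0,0.45],[0,0,0.55],[0,0,0.55]],"turn":[0,0,0,0,0]}' |tail -3
python3 -m crank '{"travel":[[0,0,0.1],[0,0,0.2],[0,0,0.25],[0,0,0.25]],"turn":[0,0,0,0]}' |tail -2
python3 plan.py 0.5685 -0.2565 0.0905 0.04
```

```text
orientation: [-0.001, 0.693, 0.721, -0.0]
wrist_force: [-0.5, 1.5, -1.0]
finger_gap: 0.0328
wrist_force: [0.1, 1.3, -1.5]
finger_gap: 0.0328
clock 7.68 tcp [ 0.569  -0.2572  0.0922] toolyaw 0.04 F [ 0.1  1.3 -1.5] gap 0.0328 
 TRAVEL [ 0.02 -0.01  0.04] TURN 0.0
```

```bash
python3 -m crank '{"travel":[[0,0,0.03],[0,0,0.05],[0,0,0.05]],"turn":[0,0,0]}' |tail -2
python3 -m crank '{"travel":[[0,0,0],[0,0,0],[0,0,0],[0,0,0]],"turn":[0,0,0,0]}' 60 40|tail -2
python3 -m crank '{"travel":[[0,0,-0.3],[0,0,-1.0],[0,0,-1.9],[0,0,-2.8],[0,0,-3.6]],"turn":[0,0,0,0,0]}' |tail -2
python3 -m crank '{"travel":[[0,0,-0.35],[0,0,-0.35],[0,0,-0.35]],"turn":[0,0,0]}' |tail -2
python3 plan.py 0.614 0.1265 0.25 0.08
python3 - <<'E'
from h import *
c=cam('scene'); t=cam('side'); 
for n,k in(('s',c),('d',t)):
  print(n,'expected cap top', proj(k,[.5685,-.2565,.121]).round(1),'centre .111',proj(k,[.5685,-.2565,.111]).round(1))
  m=cv2.inRange(cv2.cvtColor(k['image'],cv2.COLOR_RGB2HSV),(24,120,60),(34,255,255))
  N,_,st,ce=cv2.connectedComponentsWithStats(m)
  print([(ce[i].round(1),st[i,4],at_z(k,ce[i],.111)[:2].round(4)) for i in range(1,N) if st[i,4]>25])
E
```

```text
wrist_force: [0.6, 3.5, 0.6]
finger_gap: 0.033
wrist_force: [0.5, -0.2, -0.2]
finger_gap: 0.0601
wrist_force: [-0.1, -0.6, -0.5]
finger_gap: 0.0602
wrist_force: [0.4, 0.5, -0.8]
finger_gap: 0.0601
clock 8.93 tcp [ 0.5697 -0.258   0.2498] toolyaw 0.04 F [ 0.4  0.5 -0.8] gap 0.0601 
 TRAVEL [ 9.56  1.49 -0.02] TURN -0.04
s expected cap top [229.1 189.4] centre .111 [229.6 191.8]
[(array([228.6, 192.6]), np.int32(134), array([ 0.5705, -0.2594]))]
d expected cap top [369.3 245.8] centre .111 [368.9 248.4]
[(array([369.3, 248.9]), np.int32(136), array([ 0.5681, -0.2584])), (array([352.4, 271.3]), np.int32(57), array([ 0.4886, -0.2849]))]
```

Yellow seated: both cameras put the cap at height z≈0.111 at (0.569,−0.2585), and the wrist force is about zero. White is next.

```bash
python3 -m crank '{"travel":[[0.7,0.11,0],[1.7,0.27,0],[2.7,0.42,0],[3.7,0.58,0],[4.7,0.73,0]],"turn":[0,0,0,0,0]}' >/dev/null
python3 -m crank '{"travel":[[1,0.16,0],[2,0.31,0],[3,0.47,0],[4,0.62,0],[4.86,0.76,0]],"turn":[-0.01,-0.02,-0.03,-0.04,-0.04]}' >/dev/null
python3 -m crank '{"travel":[[0,0,0],[0,0,0],[0,0,0]],"turn":[0,0,0]}' >/dev/null
python3 plan.py 0.614 0.1265 0.0875 0.08
```

```text
clock 10.12 tcp [0.6126 0.1269 0.2471] toolyaw 0.081 F [ 0.3 -1.   0. ] gap 0.0603 
 TRAVEL [-0.01  0.05  3.99] TURN 0.001
```

```bash
python3 -m crank '{"travel":[[0,0.04,0.8],[0,0.04,1.6],[0,0.04,2.3],[0,0.04,2.8],[0,0.04,3.0]],"turn":[0,0,0,0,0]}' |tail -2
python3 -m crank '{"travel":[[0,0,0.4],[0,0,0.8],[0,0,1.0],[0,0,1.0]],"turn":[0,0,0,0]}' |tail -2
python3 -m crank '{"travel":[[0,0,0],[0,0,0],[0,0,0],[0,0,0],[0,0,0]],"turn":[0,0,0,0,0]}' 0 40 |tail -2
python3 plan.py 0.619 0.073 0.0905 0.08
python3 -m crank '{"travel":[[0,0,-0.3],[0,0,-0.9],[0,0,-1.7],[0,0,-2.6],[0,0,-3.4]],"turn":[0,0,0,0,0]}' |tail -2
python3 -m crank '{"travel":[[0,0,-0.6],[0,0,-0.7],[0,0,-0.7]],"turn":[0,0,0]}' |tail -2
python3 plan.py 0.565 -0.150 0.25 0.04
```

```text
wrist_force: [-0.8, -0.6, 0.7]
finger_gap: 0.0603
wrist_force: [0.1, 0.5, -1.0]
finger_gap: 0.06
wrist_force: [-0.4, -0.4, 5.6]
finger_gap: 0.0325
clock 11.28 tcp [0.6159 0.1273 0.0904] toolyaw 0.08 F [-0.4 -0.4  5.6] gap 0.0325 
 TRAVEL [-1.36 -0.03 -0.  ] TURN 0.0
wrist_force: [1.1, 0.2, -0.4]
finger_gap: 0.0328
wrist_force: [-0.4, 0.7, -1.1]
finger_gap: 0.0328
clock 11.95 tcp [0.6162 0.1274 0.2554] toolyaw 0.08 F [-0.4  0.7 -1.1] gap 0.0328 
 TRAVEL [-6.81 -1.83  0.13] TURN 0.04
```

```bash
python3 -m crank '{"travel":[[-0.6,-0.16,0],[-1.4,-0.38,0],[-2.2,-0.59,0],[-3.0,-0.81,0],[-3.8,-1.02,0]],"turn":[0,0,0,0,0]}' >/dev/null
python3 -m crank '{"travel":[[-0.8,-0.21,0],[-1.6,-0.43,0],[-2.3,-0.62,0],[-2.8,-0.75,0],[-3.01,-0.81,0]],"turn":[0,0.01,0.02,0.03,0.04]}' >/dev/null
python3 -m crank '{"travel":[[0,0,0],[0,0,0],[0,0,0]],"turn":[0,0,0]}' >/dev/null
python3 plan.py 0.565 -0.150 0.0915 0.04
cat > chk.py <<'E'
from h import *
s=get_state()['tcp_pos']; im=[]
for n in('scene','side'):
    c=cam(n); T=proj(c,s+[0,0,-.084]); a,b=T.astype(int); print(n,'tip expected in crop',((T-[a-50,b-60])*4).round(0))
    im.append(cv2.resize(c['image'][b-60:b+30,a-50:a+50,::-1],None,fx=4,fy=4,interpolation=cv2.INTER_CUBIC))
import sys; cv2.imwrite('pics/'+sys.argv[1],np.hstack(im))
E
python3 chk.py h2.png
```

```text
clock 13.03 tcp [ 0.5637 -0.1489  0.2522] toolyaw 0.041 F [-0.8  0.3 -0. ] gap 0.0329 
 TRAVEL [-0.03  0.03  4.02] TURN 0.001
scene tip expected in crop [201. 242.]
side tip expected in crop [201. 241.]
```

View pics/h2.png

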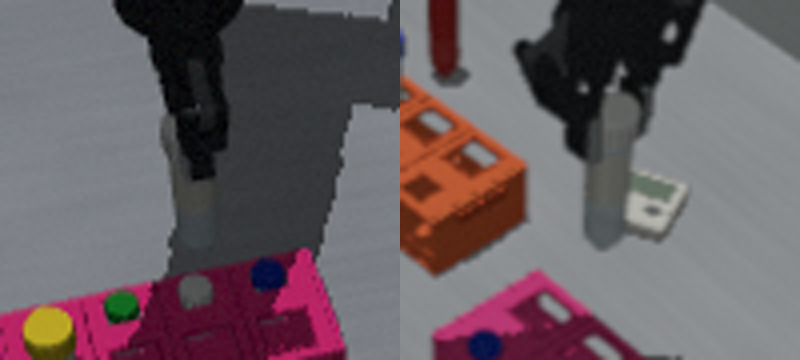

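The white tube hangs straight: tips at crop (197,246) and (603,246), against (201,242) predicted. It is above the white vial's column. Lowering.

```bash
python3 -m crank '{"travel":[[-0.03,0.02,0.6],[-0.03,0.02,1.2],[-0.03,0.02,1.8],[-0.03,0.02,2.2],[-0.03,0.02,2.5]],"turn":[0,0,0,0,0]}' |tail -2
python3 -m crank '{"travel":[[0,0,0.2],[0,0,0.4],[0,0,0.6],[0,0,0.7],[0,0,0.7]],"turn":[0,0,0,0,0]}' |tail -2
python3 -m crank '{"travel":[[0,0,0.15],[0,0,0.3],[0,0,0.45],[0,0,0.55],[0,0,0.55]],"turn":[0,0,0,0,0]}' |tail -2
python3 -m crank '{"travel":[[0,0,0.1],[0,0,0.2],[0,0,0.25],[0,0,0.25]],"turn":[0,0,0,0]}' |tail -2
python3 plan.py 0.565 -0.15 0.0905 0.04
```

```text
wrist_force: [0.4, 0.2, -0.7]
finger_gap: 0.0329
wrist_force: [-0.6, 1.5, -1.0]
finger_gap: 0.0329
wrist_force: [1.0, 2.1, -1.9]
finger_gap: 0.033
wrist_force: [-0.0, 5.0, -1.1]
finger_gap: 0.0327
clock 14.72 tcp [ 0.5645 -0.151   0.0923] toolyaw 0.04 F [-0.   5.  -1.1] gap 0.0327 
 TRAVEL [0.02 0.01 0.05] TURN 0.0
```

```bash
python3 -m crank '{"travel":[[0.03,0,0.03],[0.03,0,0.05],[0.03,0,0.05]],"turn":[0,0,0]}' |tail -2
python3 -m crank '{"travel":[[0,0,0],[0,0,0],[0,0,0],[0,0,0]],"turn":[0,0,0,0]}' 60 40|tail -2
python3 -m crank '{"travel":[[0,0,-0.3],[0,0,-1.0],[0,0,-1.9],[0,0,-2.8],[0,0,-3.6]],"turn":[0,0,0,0,0]}' |tail -2
python3 -m crank '{"travel":[[0,0,-0.35],[0,0,-0.35],[0,0,-0.35]],"turn":[0,0,0]}' |tail -2
python3 plan.py 0.610 0.180 0.25 0.08
```

```text
wrist_force: [-0.6, 2.6, 0.9]
finger_gap: 0.0328
wrist_force: [0.3, 0.6, 0.8]
finger_gap: 0.0599
wrist_force: [1.2, -0.5, 0.6]
finger_gap: 0.0601
wrist_force: [-1.0, -0.0, 0.0]
finger_gap: 0.06
clock 15.97 tcp [ 0.5652 -0.1507  0.2498] toolyaw 0.04 F [-1. -0.  0.] gap 0.06 
 TRAVEL [ 8.22  1.45 -0.01] TURN -0.04
```

Now blue (in-rack, at (0.610, 0.180)).

```bash
python3 -m crank '{"travel":[[0.7,0.12,0],[1.6,0.28,0],[2.5,0.44,0],[3.4,0.6,0],[4.3,0.76,0]],"turn":[0,0,0,0,0]}' >/dev/null
python3 -m crank '{"travel":[[0.9,0.16,0],[1.8,0.32,0],[2.7,0.47,0],[3.5,0.62,0],[3.92,0.69,0]],"turn":[-0.01,-0.02,-0.03,-0.04,-0.04]}' >/dev/null
python3 -m crank '{"travel":[[0,0,0],[0,0,0],[0,0,0]],"turn":[0,0,0]}' >/dev/null
python3 plan.py 0.610 0.180 0.0875 0.08
python3 - <<'E'
from h import *
s=get_state()['tcp_pos']; 
for n in('scene','side'):
    k=cam(n,n+'2.png'); m=cv2.cvtColor(k['image'],cv2.COLOR_RGB2HSV)
    for col,lo,hi in(('blue',(112,150,40),(126,255,255)),('green',(50,110,30),(75,255,255)),('yellow',(24,120,60),(34,255,255))):
        N,_,st,ce=cv2.connectedComponentsWithStats(cv2.inRange(m,lo,hi))
        print(n,col,[(ce[i].round(0).tolist(),at_z(k,ce[i],.111)[:2].round(4).tolist()) for i in range(1,N) if 30<st[i,4]<250])
E
```

```text
clock 17.05 tcp [0.6088 0.1799 0.2474] toolyaw 0.08 F [ 0.4 -0.1 -0. ] gap 0.0602 
 TRAVEL [0.   0.04 4.  ] TURN -0.0
scene blue [([387.0, 176.0], [0.6132, 0.177]), ([283.0, 177.0], [0.5515, -0.1053]), ([418.0, 200.0], [0.7138, 0.2302])]
scene green [([405.0, 171.0], [0.6078, 0.2314]), ([247.0, 185.0], [0.5571, -0.2079])]
scene yellow [([229.0, 193.0], [0.571, -0.259])]
side blue [([301.0, 143.0], [0.7018, 0.2263]), ([286.0, 160.0], [0.6078, 0.1774]), ([312.0, 235.0], [0.4809, -0.1322]), ([369.0, 351.0], [0.3857, -0.4545])]
side green [([276.0, 152.0], [0.6043, 0.2316]), ([338.0, 258.0], [0.4862, -0.2332])]
side yellow [([369.0, 249.0], [0.5676, -0.258]), ([352.0, 271.0], [0.4889, -0.2843])]
```

Blue is unmoved at about (0.610, 0.179). Descending, gripping and carrying.

```bash
python3 -m crank '{"travel":[[-0.02,0.04,0.8],[-0.02,0.04,1.6],[-0.02,0.04,2.3],[-0.02,0.04,2.8],[-0.02,0.04,3.0]],"turn":[0,0,0,0,0]}' |tail -2
python3 -m crank '{"travel":[[0,0,0.4],[0,0,0.8],[0,0,1.0],[0,0,1.0]],"turn":[0,0,0,0]}' |tail -2
python3 -m crank '{"travel":[[0,0,0],[0,0,0],[0,0,0],[0,0,0],[0,0,0]],"turn":[0,0,0,0,0]}' 0 40 |tail -2
python3 plan.py 0.610 0.18 0.0905 0.08
python3 -m crank '{"travel":[[0,0,-0.3],[0,0,-0.9],[0,0,-1.7],[0,0,-2.6],[0,0,-3.4]],"turn":[0,0,0,0,0]}' |tail -2
python3 -m crank '{"travel":[[0,0,-0.6],[0,0,-0.7],[0,0,-0.7]],"turn":[0,0,0]}' |tail -2
python3 plan.py 0.5625 -0.095 0.25 0.04
```

```text
wrist_force: [0.2, -0.3, 0.2]
finger_gap: 0.0599
wrist_force: [-1.1, 0.2, -0.2]
finger_gap: 0.0598
wrist_force: [-1.6, 0.0, 5.4]
finger_gap: 0.0332
clock 18.32 tcp [0.6119 0.1802 0.0905] toolyaw 0.08 F [-1.6  0.   5.4] gap 0.0332 
 TRAVEL [-0.   -0.05 -0.  ] TURN 0.0
wrist_force: [1.2, -0.1, 0.3]
finger_gap: 0.0327
wrist_force: [0.6, 0.4, -1.1]
finger_gap: 0.0331
clock 18.98 tcp [0.6124 0.1803 0.2555] toolyaw 0.08 F [ 0.6  0.4 -1.1] gap 0.0331 
 TRAVEL [-6.76 -1.79  0.12] TURN 0.04
```

```bash
python3 -m crank '{"travel":[[-0.6,-0.16,0],[-1.4,-0.37,0],[-2.2,-0.58,0],[-3.0,-0.79,0],[-3.8,-1.0,0]],"turn":[0,0,0,0,0]}' >/dev/null
python3 -m crank '{"travel":[[-0.8,-0.21,0],[-1.6,-0.43,0],[-2.3,-0.62,0],[-2.8,-0.74,0],[-2.96,-0.79,0]],"turn":[0,0.01,0.02,0.03,0.04]}' >/dev/null
python3 -m crank '{"travel":[[0,0,0],[0,0,0],[0,0,0]],"turn":[0,0,0]}' >/dev/null
python3 plan.py 0.5625 -0.095 0.0915 0.04
python3 chk.py h3.png
```

```text
clock 20.07 tcp [ 0.5612 -0.094   0.2522] toolyaw 0.041 F [ 1.   0.6 -0. ] gap 0.0325 
 TRAVEL [-0.03  0.04  4.02] TURN 0.001
scene tip expected in crop [202. 241.]
side tip expected in crop [201. 241.]
```

View pics/h3.png

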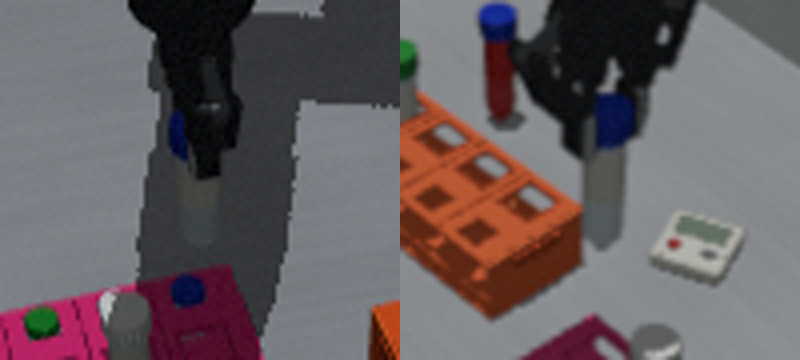

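The blue tube hangs straight: tips at (200,245) and (603,245), against about (201,241) predicted. It is above the blue vial's column. Lowering.

```bash
python3 -m crank '{"travel":[[-0.01,0.03,0.6],[-0.01,0.03,1.2],[-0.01,0.03,1.8],[-0.01,0.03,2.2],[-0.01,0.03,2.5]],"turn":[0,0,0,0,0]}' |tail -2
python3 -m crank '{"travel":[[0,0,0.2],[0,0,0.4],[0,0,0.6],[0,0,0.7],[0,0,0.7]],"turn":[0,0,0,0,0]}' |tail -2
python3 -m crank '{"travel":[[0,0,0.15],[0,0,0.3],[0,0,0.45],[0,0,0.55],[0,0,0.55]],"turn":[0,0,0,0,0]}' |tail -2
python3 -m crank '{"travel":[[0,0,0.1],[0,0,0.2],[0,0,0.25],[0,0,0.25]],"turn":[0,0,0,0]}' |tail -2
python3 plan.py 0.5625 -0.095 0.0905 0.04
```

```text
wrist_force: [0.5, -0.2, -0.9]
finger_gap: 0.0329
wrist_force: [-0.3, -0.2, -1.0]
finger_gap: 0.0329
wrist_force: [-1.6, 0.6, -0.4]
finger_gap: 0.0326
wrist_force: [0.4, -1.5, 0.3]
finger_gap: 0.0332
clock 21.75 tcp [ 0.5622 -0.0955  0.0923] toolyaw 0.04 F [ 0.4 -1.5  0.3] gap 0.0332 
 TRAVEL [0.01 0.01 0.04] TURN -0.0
```

```bash
python3 -m crank '{"travel":[[0,0,0.03],[0,0,0.05],[0,0,0.05]],"turn":[0,0,0]}' |tail -2
python3 -m crank '{"travel":[[0,0,0],[0,0,0],[0,0,0],[0,0,0]],"turn":[0,0,0,0]}' 60 40|tail -2
python3 -m crank '{"travel":[[0,0,-0.3],[0,0,-1.0],[0,0,-1.9],[0,0,-2.8],[0,0,-3.6]],"turn":[0,0,0,0,0]}' |tail -2
python3 -m crank '{"travel":[[0,0,-0.35],[0,0,-0.35],[0,0,-0.35]],"turn":[0,0,0]}' |tail -2
python3 plan.py 0.606 0.2325 0.25 0.08
```

```text
wrist_force: [-1.1, 0.4, -0.3]
finger_gap: 0.033
wrist_force: [0.2, 0.3, 0.4]
finger_gap: 0.0601
wrist_force: [1.0, 0.3, 0.4]
finger_gap: 0.0601
wrist_force: [-0.2, 0.1, 0.7]
finger_gap: 0.0598
clock 23.0 tcp [ 0.5631 -0.0958  0.2498] toolyaw 0.04 F [-0.2  0.1  0.7] gap 0.0598 
 TRAVEL [ 8.16  1.4  -0.01] TURN -0.04
```

```bash
python3 -m crank '{"travel":[[0.7,0.12,0],[1.6,0.28,0],[2.5,0.43,0],[3.4,0.58,0],[4.3,0.74,0]],"turn":[0,0,0,0,0]}' >/dev/null
python3 -m crank '{"travel":[[0.9,0.15,0],[1.8,0.31,0],[2.7,0.46,0],[3.5,0.6,0],[3.86,0.7,0]],"turn":[-0.01,-0.02,-0.03,-0.04,-0.04]}' >/dev/null
python3 -m crank '{"travel":[[0,0,0],[0,0,0],[0,0,0]],"turn":[0,0,0]}' >/dev/null
python3 plan.py 0.606 0.2325 0.0875 0.08
```

```text
clock 24.08 tcp [0.6063 0.2322 0.2474] toolyaw 0.08 F [-0.1 -1.   0.6] gap 0.0605 
 TRAVEL [0.01 0.   4.  ] TURN -0.0
```

```bash
python3 -m crank '{"travel":[[0,0,0.8],[0,0,1.6],[0,0,2.3],[0,0,2.8],[0,0,3.0]],"turn":[0,0,0,0,0]}' |tail -2
python3 -m crank '{"travel":[[0,0,0.4],[0,0,0.8],[0,0,1.0],[0,0,1.0]],"turn":[0,0,0,0]}' |tail -2
python3 -m crank '{"travel":[[0,0,0],[0,0,0],[0,0,0],[0,0,0],[0,0,0]],"turn":[0,0,0,0,0]}' 0 40 |tail -2
python3 -m crank '{"travel":[[0,0,-0.3],[0,0,-0.9],[0,0,-1.7],[0,0,-2.6],[0,0,-3.4]],"turn":[0,0,0,0,0]}' |tail -2
python3 -m crank '{"travel":[[0,0,-0.6],[0,0,-0.7],[0,0,-0.7]],"turn":[0,0,0]}' |tail -2
python3 plan.py 0.5665 -0.2035 0.25 0.04
```

```text
wrist_force: [-1.0, -0.7, -0.7]
finger_gap: 0.06
wrist_force: [-0.5, 0.1, 0.6]
finger_gap: 0.0599
wrist_force: [-1.3, -0.4, 5.5]
finger_gap: 0.0327
wrist_force: [1.2, 0.6, -0.2]
finger_gap: 0.0332
wrist_force: [-0.6, 0.3, 0.1]
finger_gap: 0.0329
clock 25.92 tcp [0.6083 0.2332 0.2554] toolyaw 0.08 F [-0.6  0.3  0.1] gap 0.0329 
 TRAVEL [-10.8   -1.92   0.12] TURN 0.04
```

```bash
python3 -m crank '{"travel":[[-0.6,-0.11,0],[-1.4,-0.25,0],[-2.2,-0.39,0],[-3.0,-0.53,0],[-3.8,-0.68,0]],"turn":[0,0,0,0,0]}' >/dev/null
python3 -m crank '{"travel":[[-0.8,-0.14,0],[-1.6,-0.28,0],[-2.4,-0.43,0],[-3.2,-0.57,0],[-4.0,-0.71,0]],"turn":[0,0,0,0,0]}' >/dev/null
python3 -m crank '{"travel":[[-0.8,-0.14,0],[-1.6,-0.28,0],[-2.3,-0.41,0],[-2.8,-0.5,0],[-3.0,-0.53,0]],"turn":[0,0.01,0.02,0.03,0.04]}' >/dev/null
python3 -m crank '{"travel":[[0,0,0],[0,0,0],[0,0,0]],"turn":[0,0,0]}' >/dev/null
python3 plan.py 0.5665 -0.2035 0.0915 0.04
python3 chk.py h4.png
```

```text
clock 27.42 tcp [ 0.5648 -0.2025  0.2521] toolyaw 0.041 F [-0.2  0.5 -0.8] gap 0.0327 
 TRAVEL [-0.03  0.04  4.02] TURN 0.001
scene tip expected in crop [201. 241.]
side tip expected in crop [201. 240.]
```

View pics/h4.png

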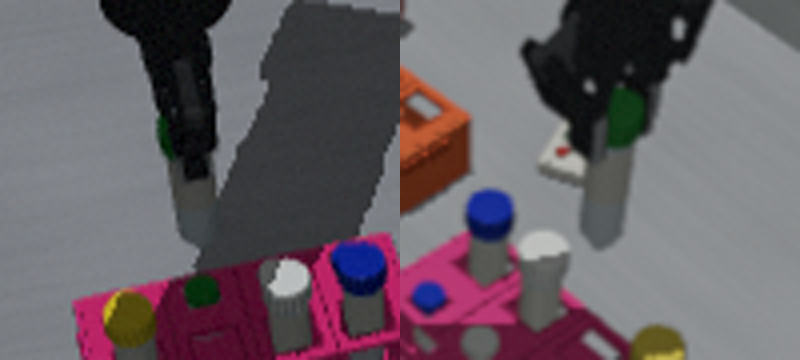

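The green tube hangs straight (tips at (200,245) and (600,245)) above the free green column, between the seated yellow and white tubes. Lowering.

```bash
python3 -m crank '{"travel":[[-0.01,0.03,0.6],[-0.01,0.03,1.2],[-0.01,0.03,1.8],[-0.01,0.03,2.2],[-0.01,0.03,2.5]],"turn":[0,0,0,0,0]}' |tail -2
python3 -m crank '{"travel":[[0,0,0.2],[0,0,0.4],[0,0,0.6],[0,0,0.7],[0,0,0.7]],"turn":[0,0,0,0,0]}' |tail -2
python3 -m crank '{"travel":[[0,0,0.15],[0,0,0.3],[0,0,0.45],[0,0,0.55],[0,0,0.55]],"turn":[0,0,0,0,0]}' |tail -2
python3 -m crank '{"travel":[[0,0,0.1],[0,0,0.2],[0,0,0.25],[0,0,0.25]],"turn":[0,0,0,0]}' |tail -2
python3 plan.py 0.5665 -0.203 0.0905 0.04
```

```text
wrist_force: [-0.1, 0.1, -0.1]
finger_gap: 0.0331
wrist_force: [-0.1, -0.7, -0.7]
finger_gap: 0.033
wrist_force: [0.1, 1.3, -0.5]
finger_gap: 0.033
wrist_force: [-0.7, 0.2, -0.1]
finger_gap: 0.0327
clock 29.1 tcp [ 0.5658 -0.2041  0.0922] toolyaw 0.04 F [-0.7  0.2 -0.1] gap 0.0327 
 TRAVEL [0.03 0.02 0.04] TURN -0.0
```

```bash
python3 -m crank '{"travel":[[0,0,0.03],[0,0,0.05],[0,0,0.05]],"turn":[0,0,0]}' |tail -2
python3 -m crank '{"travel":[[0,0,0],[0,0,0],[0,0,0],[0,0,0]],"turn":[0,0,0,0]}' 60 40|tail -2
python3 -m crank '{"travel":[[0,0,-0.3],[0,0,-1.0],[0,0,-1.9],[0,0,-2.8],[0,0,-3.6]],"turn":[0,0,0,0,0]}' |tail -2
python3 -m crank '{"travel":[[0,-0.5,-0.4],[0,-1.3,-0.4],[0,-2.1,-0.4],[0,-2.9,-0.4],[0,-2.9,-0.4]],"turn":[0,0,0,0,0]}' |tail -2
python3 - <<'E'
from h import *
print(get_state()['tcp_pos'].round(3),get_state()['clock'])
im=[]
for n,(x,y) in(('scene',(190,140)),('side',(290,200))):
    k=cam(n,n+'9.png'); m=cv2.cvtColor(k['image'],cv2.COLOR_RGB2HSV)
    im.append(cv2.resize(k['image'][y:y+110,x:x+130,::-1],None,fx=3,fy=3,interpolation=cv2.INTER_CUBIC))
    for col,lo,hi in(('blue',(112,150,40),(126,255,255)),('green',(50,110,30),(75,255,255)),('yellow',(24,120,60),(34,255,255))):
        N,_,st,ce=cv2.connectedComponentsWithStats(cv2.inRange(m,lo,hi))
        print(n,col,[(at_z(k,ce[i],.111)[:2].round(3).tolist(),at_z(k,ce[i],.066)[:2].round(3).tolist()) for i in range(1,N) if 30<st[i,4]<250])
cv2.imwrite('pics/fin.png',np.hstack(im))
E
```

```text
wrist_force: [-0.7, -0.0, -0.5]
finger_gap: 0.0327
wrist_force: [0.7, -0.5, 0.4]
finger_gap: 0.0603
wrist_force: [0.8, 0.1, 0.2]
finger_gap: 0.06
wrist_force: [-0.1, 1.2, -0.3]
finger_gap: 0.06
[ 0.445 -0.208  0.251] 30.5167
scene blue [([0.562, -0.099], [0.523, -0.092]), ([0.714, 0.23], [0.682, 0.251])]
scene green [([0.565, -0.205], [0.527, -0.203])]
scene yellow [([0.57, -0.259], [0.532, -0.26])]
side blue [([0.558, -0.097], [0.587, -0.062]), ([0.481, -0.132], [0.505, -0.1]), ([0.386, -0.445], [0.404, -0.432])]
side green [([0.562, -0.204], [0.591, -0.176]), ([0.485, -0.234], [0.509, -0.208])]
side yellow [([0.567, -0.258], [0.596, -0.233]), ([0.489, -0.284], [0.513, -0.261])]
```

View pics/fin.png

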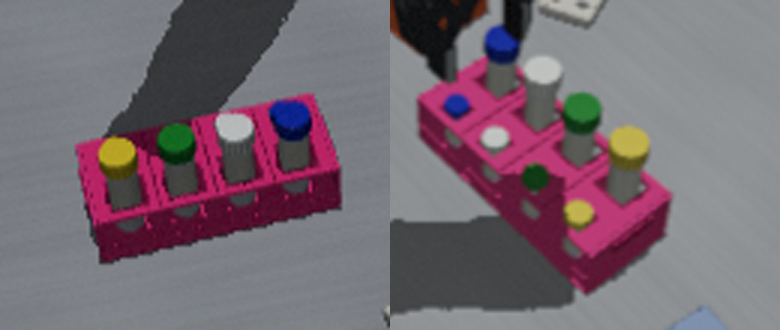

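View pics/scene9.png

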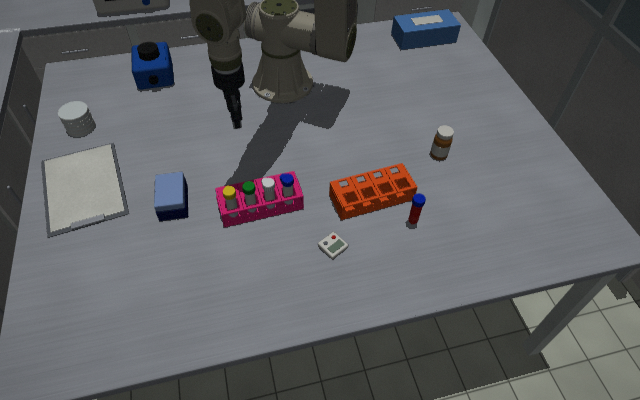

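The final views show all four tubes beside their matching vials, with the orange rack empty and the bystanders unmoved. White looks a pixel or so higher than its neighbours in the side view, so I'll triangulate the cap heights before handing in.

Run:
```python
from h import *
cs={n:cam(n) for n in('scene','side')}
rng={'yellow':((22,90,60),(36,255,255)),'green':((45,90,30),(80,255,255)),'blue':((108,120,40),(128,255,255)),'white':((0,0,120),(180,60,255))}
pos={'yellow':(.569,-.258),'green':(.565,-.2045),'white':(.564,-.1505),'blue':(.5605,-.0975)}
for k,p in pos.items():
    o={}
    for n,c in cs.items():
        u,v=proj(c,[*p,.111]).astype(int); m=cv2.inRange(cv2.cvtColor(c['image'],cv2.COLOR_RGB2HSV),*rng[k])
        z=np.zeros_like(m); z[v-11:v+9,u-9:u+10]=m[v-11:v+9,u-9:u+10]
        N,l,st,ce=cv2.connectedComponentsWithStats(z); i=1+st[1:,4].argmax(); o[n]=(ce[i],st[i].tolist())
    P=[np.array(c['K'])@np.c_[c['R'],c['t']] for c in cs.values()]
    X=cv2.triangulatePoints(P[0],P[1],o['scene'][0],o['side'][0])[:,0]; X=X[:3]/X[3]
    print(k,X.round(4),[(n,o[n][0].round(1)-proj(cs[n],[*p,.111]).round(1),o[n][1]) for n in o])
ims=[cv2.resize(cs['scene']['image'][160:225,215:305,::-1],None,fx=4.4,fy=4.4,interpolation=cv2.INTER_CUBIC),cv2.resize(cs['side']['image'][200:265,305:395,::-1],None,fx=4.4,fy=4.4,interpolation=cv2.INTER_CUBIC)]
cv2.imwrite('pics/fin2.png',np.hstack(ims))
```

```text
yellow [ 0.5686 -0.2584  0.1097] [('scene', array([-0.4,  0.3]), [223, 186, 13, 14, 141]), ('side', array([-0.4,  0.2]), [363, 242, 13, 15, 160])]
green [ 0.5636 -0.2044  0.1092] [('scene', array([-0.2,  0.2]), [242, 181, 13, 14, 140]), ('side', array([-0.8,  0.5]), [348, 231, 12, 14, 137])]
white [ 0.5683 -0.1515  0.1245] [('scene', array([-0.6, -1.7]), [262, 178, 13, 9, 95]), ('side', array([ 1.2, -4.3]), [332, 213, 18, 20, 251])]
blue [ 0.5599 -0.098   0.1094] [('scene', array([-0.5,  0.4]), [280, 174, 14, 13, 141]), ('side', array([-0.5,  0.3]), [322, 209, 12, 12, 116])]
```

View pics/fin2.png

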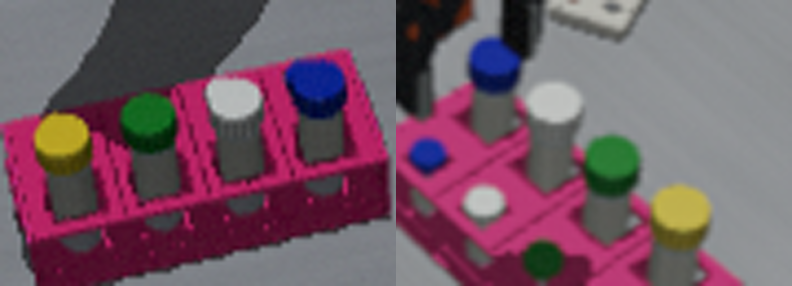

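Read by eye off the crop, white's cap top is (234,96) in scene and (554,102) in side. The green–blue midpoints are (232,96.5) and (553.5,104.5), a difference of about 0.5 px, so white is down. The high triangulated value came from the bench leaking into the white mask. Handing in.

```bash
python3 -c "
from workcell import *
print(hand_in(), get_state()['clock'])"
```

```text
the job is handed in; nothing more can be done
the job is handed in; nothing more can be done
```

I moved all four tubes from the orange rack into the large holes of the pink rack, each beside the vial with its cap colour. I lowered each one to the floor before letting go, and handed in at about 31 s. The red-bodied tube with the blue cap was not touched.

- **Seating:** the yellow, green and blue caps triangulate at 0.109–0.110 m, where a seated tube gives 0.111 m.
- **White tube:** its automatic height check disagreed, reading 0.1245 m, because bench pixels got into the white mask. Compared by eye, its cap top is within about 0.5 px of the line between its neighbours in both cameras, so I judged it fully down.
- **Forces:** the readings I took while lowering showed at most about 5 N, a sideways push on the white tube. I shifted it about 1 mm before releasing.
- **Surroundings:** by eye, the vials, tip box, timer and bottle look unmoved in the last picture. The gripper was open and clear of everything at hand-in.

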